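# Take the camera module out of its foam case and turn it window up

### The arm

A 6-joint arm with a two-finger parallel gripper is mounted at the origin on the work surface. World frame = base frame: x ahead of the robot, y to its left, z up, the work surface at z = 0. Lengths are in m, angles in degrees, forces in N, time in s.
With the tool pointing down it reaches from about 0.35 to 0.875 m from the base axis. Payload 4.2 kg.
Tool frame: the origin (TCP) lies midway between the tips of the shut fingers; the grasp point (between the pads) lies 19 mm behind it; z points along the fingers, y is the line along which they close (so a half turn about z gives the same grasp; the last joint's range is limited). The gripper opens to 87 mm and grips with 3 to 60 N. Pads are 19 mm wide; open, the fingers measure 117 mm over their backs; the gripper's body (75 mm by 190 mm) begins 51 mm behind the grasp point.
Start: joints at [-60.069, 22.042, 0.453, 0, -68.411, -14.817], TCP at [0.163, -0.603, 0.223] pointing down, gripper open.
Joint ranges: [-179.83, 179.83], [-69.29, 118.12], [-61.27, 80.66], [-181.25, 117.63], [-171.15, -9.14], [-177.46, 177.46]. Speed limits (degrees/s): [159.86, 159.86, 180, 180, 180, 180].

### API

Orientations are given as [roll, pitch, yaw] about the fixed x, y, z axes, in that order (R = Rz(yaw) Ry(pitch) Rx(roll)).
In Python, from workcell import env gives the robot as it stands. The module is installed in compiled form; this text tells all that it offers. Calls block until the motion is done:
- env.goto(position, orientation): joint-space move of the TCP to a pose.
- env.move_straight(position, rotation=None, rate=0.15, force_limit=None): straight line of the TCP; rotation=None keeps the orientation; rate is the mean speed in m/s. With force_limit (N) it stops when the force on the tool has changed by that much, and returns True; else False.
- env.set_joints(angles): joint-space move.
- env.gripper_to(opening, grasp_force=None): opening from 0.0 (shut) to 1.0 (fully open); grasp_force is the grip in N (None keeps the last); returns when the fingers have stopped.
- env.dwell(seconds).
- env.inverse_kinematics(position, orientation): joint angles nearest the present ones, or None.
- env.read_state(): the state.
- env.grab_frame(name): name is "scene" or "top" or "wrist"; returns a dict with "image" (400x640x3 uint8, blue, green, red), "fx", "fy", "cx", "cy" (pixels), "D" ([k1, k2, p1, p2, k3] as OpenCV has them; the pictures are not rectified), "position" and "orientation" of the camera in the world. Camera axes: x right, y up, looking along -z (the intrinsics and any distortion apply to the point x, -y, -z); pixel columns grow to the right and rows downward; lengths in m; the calibration is good to about 2 mm. A picture is of the moment at which its call begins. There is no depth.
A pose or a line that the arm cannot do raises env.Unreachable and nothing moves.
- env.close_job(): hands the job in; it is judged then, once.
Trained networks look in a picture, given as the dict that the camera call returned (one of the last four; its "shot" number tells which), for a name from the list of things; names that differ only in an ending like _2 or _b are one class to them, and where a whole thing is asked for, a point or a joint stands for the part that bears it (a point fixed in the world has none). Each returns a list of dicts, best first, with "score" (0 to 1); they miss things now and then, are a little off and sometimes report something else, mostly with a low value. They report only what shows in the picture. A call takes as long as a camera call. They do not tell look-alikes from the thing itself.
- env.search_frame(picture, thing): "xyz" ([x, y, z] in m, in world coordinates, good to about 4 mm: the middle of the surface that is visible of it).
- env.trace(picture, thing): "mask" (400x640 bool, what is visible of it).
The state is a dict: "clock": time; "joint_positions": joint angles; "qvel": joint speeds; "joint_torque": joint torques, N m; "position": TCP position; "tool_rot": TCP orientation; "force": force on the tool from outside, world axes, zero at the start; "wrist_torque": the same for the moment, N m; "opening": opening from 0.0 (shut) to 1.0 (fully open); "finger_force": force on a finger pad.
Only numpy, scipy, OpenCV 4.12 (cv2) and the standard library are available. Lean on these libraries where they do the work, as an engineer would, in place of code of your own. Each camera call takes 0.05 s, during which the arm holds its last target. There are 200 camera calls.

### The job

Lift the orange hold-down bar off the foam case and set it on the bench, then free the white camera module by raising its red end first while its other end is still under the grey lip, and draw it out. Turn it over without letting it fall or topple, leave it resting window up, centred and lengthwise on the blue-topped stand, and put the bar back upright where it was, across the empty pocket. Do not disturb the slide box, the flask or the objective.

Things in the scene. Friction and masses are not known exactly. Their poses are not given: they have to be found in the camera images.
- case: Open white case with dark grey foam, fixed to the bench, 168 x 174 mm, rim 24 to 30 mm high. Origin: on the bench under the pocket's centre; x along the pocket towards the lip end, y across it, z up. Half with x below 2 mm: finger scoop, open beside the module down to 6 mm height. Other half: foam blocks close beside the module, inner faces y +-26.5, outer +-83, x 2 to 78 mm, tops 58 mm high.
- pocket (a point): Centre of the pocket floor, 28 mm above the bench; the floor is 46 mm wide (narrower than the module) and 95 mm long.
- lip_edge (a point): Middle of the free lower edge of the fixed grey lip, at case x 37, y 0, z 58.5 mm. The lip is 6 mm thick, 70 mm wide and runs from here to the case's +x end; it overlaps the module's plain end by 8 mm with a 2.5 mm gap above it. Below it the foam end wall stands at case x 47.5 mm, 2.5 mm behind the module.
- foam_wall (a point): Middle of the upper inner edge of the low foam wall 2.5 mm before the red end: case x -47.5, y 0, z 38 mm; 12 mm thick, 30 mm wide, 10 mm higher than the pocket floor. Because of it and the lip the module can be neither slid out level nor lifted straight up.
- module: Microscope camera module, white box 90 (x) x 50 (y) x 28 (z) mm, 0.25 kg, loose, a red band round its -x end. Flat; can stand on its ends. Origin: centre of the window face; x towards the plain end, z from window face to ribbed back. Starts window down on the pocket floor, axes along the case's, origin at the pocket's centre. Window up: its z points down.
- red_end (a point): Middle of the edge between the module's window face and its red end (module x -45, y 0, z 0 mm).
- plain_end (a point): Middle of the edge between the module's window face and its plain end (module x 45, y 0, z 0 mm), the end under the lip at the start.
- bar: Orange hold-down bar, 30 (x) x 130 (y) x 10 (z) mm, with an upright grip fin on its middle, 30 (x) x 16 (y) mm, reaching 42 mm above the bar's underside; about 0.2 kg, loose. Origin: centre of its underside. At the start it lies across the pocket on the two foam blocks, 2 mm above the module.
- bar_seat (a point): On the case: the bar's proper place, on the level of the foam blocks' tops, over the pocket's middle line (case x 18, y 0, z 58 mm). The bar's y lies along the case's y there (either way round).
- stand: Inspection stand fixed to the bench: aluminium block 70 (x) x 38 (y) x 40 (z) mm with a blue top, on a foot 110 x 38 x 6 mm. Origin: on the bench under its centre; x along its length. Narrower than the module, which overhangs it evenly when centred with its length along the stand's length (either way round).
- stand_top (a point): Centre of the stand's blue top, 40 mm above the bench.
- slide_box: Bystander: blue box with white seam, 70 x 100 x 30 mm, origin at the centre of its underside.
- flask: Bystander: red conical flask, 68 mm across, 92 mm high, origin at the centre of its underside.
- objective: Bystander: steel microscope objective standing on the bench, 32 mm across, 52 mm high, origin at the centre of its underside.
Mind the look-alikes: they are no part of the job. What is shaped like the module but brown or turquoise is not meant.

How it is judged:
By the outcome, as a careful person would: the job done as asked, in the order asked, and still so for the second after the job is handed in, with the robot touching nothing.
It also fails if it takes over 72 s, if anything falls off the work surface, if the arm or the gripper's body presses on something with over 40 N, if the wrist force passes 120 N, or if a joint passes its speed limit or range.

## Working session

There is one attempt and no reset: what is moved stays moved. The work goes in short steps, each a Python script; the robot and the scene stay as the last script left them, time stands still between calls to the robot, and variables do not carry over. Pictures are saved under pics/ and viewed, at most 10 in all, crops included, and the job is handed in when it is done.

```bash
mkdir -p pics; ls; python3 - <<'E'
from workcell import env
import cv2,numpy as np
ims=[]
for n in("scene","top"):
    p=env.grab_frame(n); cv2.imwrite(f"pics/a_{n}.png",p["image"])
    print(n,p["fx"],p["cx"],p["cy"],p["D"],p["position"],p["orientation"])
    for t in("case","module","bar","stand","slide_box","flask","objective","stand_top","lip_edge","bar_seat","foam_wall"):
        print(t,[(np.round(d["xyz"],3).tolist(),round(d["score"],2)) for d in env.search_frame(p,t)][:4])
print(env.read_state())
E
```

```text
pics
scene 470.8229824289214 326.4981967455446 201.04763775042827 [-0.02912209  0.          0.          0.          0.        ] [1.27544605 0.14285416 0.65047677] [51.80008979 -0.7784415  99.05166176]
case [([0.536, 0.24, 0.02], 0.61)]
module [([0.517, 0.212, 0.054], 0.91), ([0.556, 0.4, 0.026], 0.86), ([0.326, 0.221, 0.026], 0.66)]
bar [([0.509, 0.247, 0.062], 0.96)]
stand [([0.505, -0.224, 0.022], 0.68), ([0.518, 0.212, 0.058], 0.65)]
slide_box [([0.76, 0.0, 0.032], 0.75)]
flask [([0.745, 0.246, 0.037], 0.64)]
objective [([0.731, -0.189, 0.037], 0.85)]
stand_top [([0.511, -0.222, 0.025], 0.9), ([0.745, 0.245, 0.038], 0.67), ([0.539, 0.238, 0.024], 0.54), ([0.726, -0.189, 0.038], 0.48)]
lip_edge [([0.541, 0.233, 0.022], 0.84)]
bar_seat [([0.539, 0.238, 0.019], 0.65)]
foam_wall [([0.542, 0.234, 0.021], 0.6)]
top 420.9080574330947 316.8223872412543 200.26855714283576 [-0.08015127  0.          0.          0.          0.        ] [0.32936827 0.06164545 1.14982556] [ 10.73470027  -0.82299333 -88.6054397 ]
case [([0.484, 0.219, 0.021], 0.7)]
module [([0.537, 0.403, 0.032], 0.97), ([0.318,
[... 530 characters left out ...]
2], 0.27)]
{'clock': 1.2, 'joint_positions': array([-6.00697811e+01,  2.20395305e+01,  4.51997600e-01,  2.45068463e-04,
       -6.84102273e+01, -1.48172464e+01]), 'qvel': array([-0.08813033,  0.01304336, -0.07726705,  0.05295096, -0.01860618,
       -0.05353944]), 'joint_torque': array([ 2.78437901e-04, -3.90473270e+01,  1.87619126e+01,  4.22440141e+00,
        1.54164119e-02, -3.50117068e-05]), 'position': array([ 0.16297453, -0.6033541 ,  0.22256907]), 'tool_rot': array([-1.79997776e+02,  3.52486923e-04, -1.64886937e+02]), 'force': array([ 0.03405023, -1.08950739,  0.62638182]), 'wrist_torque': array([0.00108722, 0.0314369 , 0.02565521]), 'finger_force': 0.0, 'opening': 1.0011630521423613}
```

View pics/a_top.png

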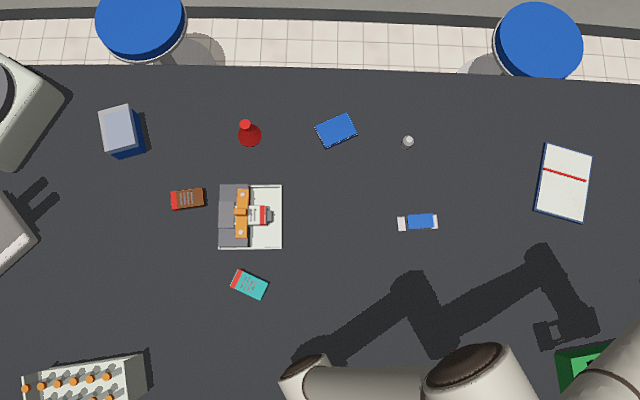

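View pics/a_scene.png

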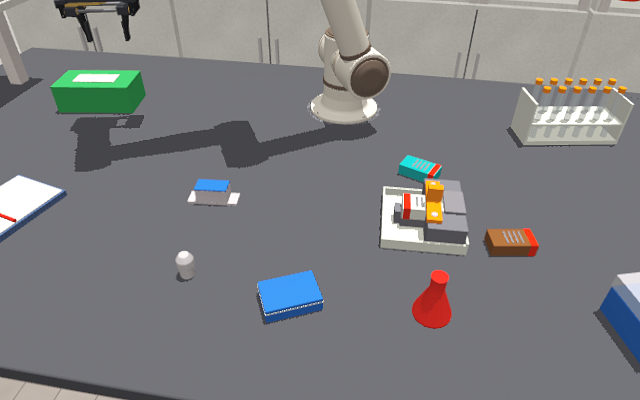

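The top view shows the case around (250,217), its lip and foam blocks to the left (world +y) and the module's red end to the right. The stand is at (420,222). The brown (187,198) and turquoise (250,284) boxes are decoys. Next I check IK for the flip plan and take wrist views.

```bash
cat > h.py <<'E'
from workcell import env
import cv2,numpy as np
from scipy.spatial.transform import Rotation as Ro
def tool(a,s,yaw=0.):
    """tool z=(0,sin a,-cos a), tool y = s*x, all turned by yaw (deg) about world z"""
    a=np.radians(a); z=np.array([0,np.sin(a),-np.cos(a)]); y=np.array([s,0,0.])
    return Ro.from_euler('z',yaw,degrees=True)*Ro.from_matrix(np.c_[np.cross(y,z),y,z])
def rpy(R): return R.as_euler('xyz',degrees=True)
def tcp(g,R): return np.array(g)+R.apply([0,0,.019])
def unproj(p,px,z):
    K=np.array([[p["fx"],0,p["cx"]],[0,p["fy"],p["cy"]],[0,0,1]])
    u=cv2.undistortPoints(np.float64(px).reshape(-1,1,2),K,np.array(p["D"])).reshape(-1,2)
    d=Ro.from_euler('xyz',p["orientation"],degrees=True).apply(np.c_[u[:,0],-u[:,1],-np.ones(len(u))])
    o=np.array(p["position"]); return o+d*((z-o[2])/d[:,2])[:,None]
E
python3 - <<'E'
from h import *
for s in(1,-1):
  for n,g,a in(("view",(.49,.2,.28),0),("pick",(.49,.2,.042),25),("pick0",(.49,.2,.042),0),("up",(.49,.1,.15),-65),("stand",(.42,-.05,.065),-65),("stand2",(.42,-.05,.065),60),("stand2b",(.42,-.05,.15),0),("place",(.49,-.22,.054),-30),("bar",(.49,.25,.09),0),("stand@.5",(.5,-.05,.065),-65),("stand2@.5",(.5,-.05,.065),60)):
    R=tool(a,s); q=env.inverse_kinematics(tcp(g,R),rpy(R)); print(s,n,None if q is None else np.round(q))
R=tool(0,1)
c0=env.read_state()["clock"]
try:
  env.goto([.47,.16,.30],rpy(R))
except Exception as e: print(repr(e))
p=env.grab_frame("wrist");cv2.imwrite("pics/w1.png",p["image"]);print(p["position"],p["orientation"])
s=env.read_state();print(c0,s["clock"],s["position"],s["joint_positions"])
np.save("w1.npy",p,allow_pickle=True)
E
```

```text
1 view [ 40.  11.  -9.   0. -70. 140.]
1 pick [  24.   26.  -19.  -37.  -40. -177.]
1 pick0 [ 40.  26. -27.   0. -37. 140.]
1 up [ 48.  36. -30.  37. -84. 106.]
1 stand [ 39.  37. -54.  52. -64.  89.]
1 stand2 [ -25.   36.  -14.  -53.  -81. -126.]
1 stand2b [ 15.   8. -34.   0. -48. 165.]
1 place [ -2.  25. -50.  67. -33. 119.]
1 bar [ 44.  24. -21.   0. -45. 136.]
1 stand@.5 [ 32.  40. -44.  56. -68.  95.]
1 stand2@.5 [ -22.   40.   -4.  -54.  -83. -132.]
-1 view [ 40.  11.  -9.   0. -70. -40.]
-1 pick [ 24.  26. -19. -37. -40.   3.]
-1 pick0 [ 40.  26. -27.   0. -37. -40.]
-1 up [ 48.  36. -30.  37. -84. -74.]
-1 stand [ 39.  37. -54.  52. -64. -91.]
-1 stand2 [-25.  36. -14. -53. -81.  54.]
-1 stand2b [ 15.   8. -34.   0. -48. -15.]
-1 place [ -2.  25. -50.  67. -33. -61.]
-1 bar [ 44.  24. -21.   0. -45. -44.]
-1 stand@.5 [ 32.  40. -44.  56. -68. -85.]
-1 stand2@.5 [-22.  40.  -4. -54. -83.  48.]
[0.47098035 0.23528165 0.46282518] [-1.61468565e+01  9.66160642e-03 -5.32701692e-03]
1.2 4.1583 [0.47014296 0.15955565 0.29992001] [ 3.75241126e+01  6.54902125e+00 -9.33481969e+00  3.63969505e-03
 -7.41297929e+01  1.42418900e+02]
```

View pics/w1.png

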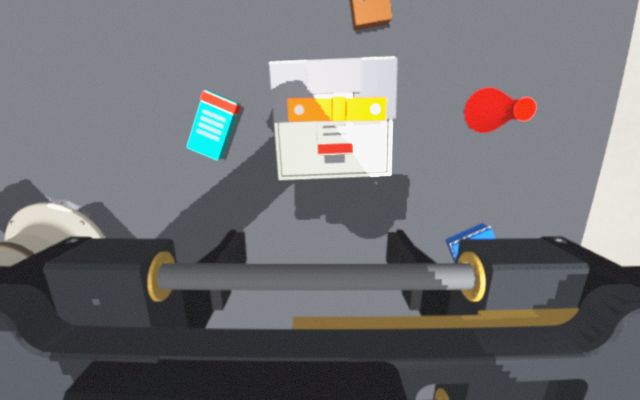

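Wrist view: the bar lies at (337,108) across the foam blocks, with the module's red band at (335,148) just below it and the lip above. I go closer and fit the bar and module.

```bash
cat >> h.py <<'E'
from scipy.optimize import minimize
def proj(p,P):
    K=np.array([[p["fx"],0,p["cx"]],[0,p["fy"],p["cy"]],[0,0,1]])
    c=Ro.from_euler('xyz',p["orientation"],degrees=True).inv().apply(np.asarray(P)-p["position"])*[1,-1,-1]
    return cv2.projectPoints(c,np.zeros(3),np.zeros(3),K,np.array(p["D"]))[0].reshape(-1,2)
def box(x0,x1,y0,y1,z0,z1): return np.array([[x,y,z] for x in(x0,x1) for y in(y0,y1) for z in(z0,z1)])/1000
BAR=[box(-15,15,-65,65,0,10),box(-15,15,-8,8,10,42)]
def sil(p,boxes,x,y,z,yaw):
    S=4;m=np.zeros((400*S,640*S),np.uint8);R=Ro.from_euler('z',yaw,degrees=True)
    for b in boxes:
        h=cv2.convexHull((proj(p,R.apply(b)+[x,y,z])*S+S/2).astype(np.float32))
        cv2.fillConvexPoly(m,np.int32(np.round(h)),255)
    return cv2.resize(m,(640,400),interpolation=cv2.INTER_AREA)/255.
def fit(p,mask,boxes,z,x0):
    f=lambda v:np.abs(sil(p,boxes,v[0]/1e3,v[1]/1e3,z,v[2])-mask).sum()
    v0=np.array(x0)*[1e3,1e3,1]
    r=minimize(f,v0,method='Nelder-Mead',options=dict(initial_simplex=[v0,v0+[8,0,0],v0+[0,8,0],v0+[0,0,5]],xatol=.05,fatol=.5))
    return r.x/[1e3,1e3,1],r.fun,mask.sum()
def hsv(p,lo,hi,area=60):
    m=cv2.inRange(cv2.cvtColor(p["image"],cv2.COLOR_BGR2HSV),lo,hi)
    m=cv2.morphologyEx(m,cv2.MORPH_CLOSE,np.ones((5,5)))
    n,l,s,_=cv2.connectedComponentsWithStats(m)
    return [l==i for i in range(1,n) if s[i,4]>area]
E
python3 - <<'E'
from h import *
R=tool(0,-1)
env.goto([.49,.236,.22],rpy(R))
p=env.grab_frame("wrist");cv2.imwrite("pics/w2.png",p["image"]);np.save("w2.npy",p,allow_pickle=True)
for m in hsv(p,(9,120,60),(32,255,255)):
    ys,xs=np.nonzero(m);c=unproj(p,[[xs.mean(),ys.mean()]],.07)[0];print(m.sum(),xs.mean(),ys.mean(),c)
    if np.hypot(*(c[:2]-[.49,.247]))<.03: print("bar",fit(p,m,BAR,.058,(c[0],c[1],90)))
print(env.read_state()["clock"],p["position"])
E
```

```text
2960 309.77804054054053 196.82702702702701 [0.49760837 0.24544658 0.07      ]
bar (array([ 0.49836073,  0.2463477 , 89.890456  ]), np.float64(334.10196078431375), np.int64(2960))
639 157.49452269170578 276.3521126760563 [0.68843705 0.34856807 0.07      ]
672 474.61160714285717 276.2172619047619 [0.29238583 0.34799064 0.07      ]
4623 412.38719446247023 316.79126108587496 [0.36495686 0.40716856 0.07      ]
120 440.90833333333336 394.7916666666667 [0.30802439 0.54460855 0.07      ]
6.9333 [0.49078407 0.15938537 0.38297893]
```

View pics/w2.png

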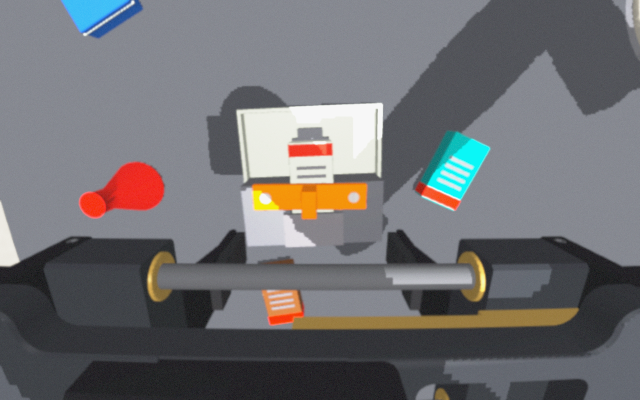

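```bash
python3 - <<'E'
from h import *
for n in("w1","w2"):
    p=np.load(n+".npy",allow_pickle=True).item()
    for m in hsv(p,(9,120,60),(32,255,255)):
        ys,xs=np.nonzero(m);c=unproj(p,[[xs.mean(),ys.mean()]],.07)[0]
        if np.hypot(*(c[:2]-[.49,.247]))<.03:
            cs,_=cv2.findContours(m.astype(np.uint8),cv2.RETR_EXTERNAL,cv2.CHAIN_APPROX_NONE)
            mm=cv2.drawContours(np.zeros((400,640),np.uint8),cs,-1,1,-1)
            for y0 in (88,90,92,94): print(n,fit(p,mm,BAR,.058,(c[0],c[1],y0)))
            f,*_=fit(p,mm,BAR,.058,(c[0],c[1],92))
            if n=="w2":
                im=cv2.resize(p["image"][60:270,200:420],None,fx=2,fy=2)
                o=cv2.resize((sil(p,BAR,f[0],f[1],.058,f[2])[60:270,200:420]>.5).astype(np.uint8),None,fx=2,fy=2,interpolation=0)
                cs,_=cv2.findContours(o,0,1);cv2.drawContours(im,cs,-1,(255,0,255),1)
    # red band and white-rim line angles
    for m in hsv(p,(0,150,60),(6,255,255),40)+hsv(p,(174,150,60),(180,255,255),40):
        ys,xs=np.nonzero(m);c=unproj(p,[[xs.mean(),ys.mean()]],.056)[0]
        if np.hypot(*(c[:2]-[.49,.18]))<.05:
            cs,_=cv2.findContours(m.astype(np.uint8),0,1)
            w=unproj(p,np.vstack(cs).reshape(-1,2),.056)
            r=cv2.minAreaRect((w[:,:2]*1000).astype(np.float32));print(n,"red",r)
cv2.imwrite("pics/ov.png",im)
E
```

```text
w1 (array([ 0.49772011,  0.24620314, 90.06308289]), np.float64(161.2), np.uint64(2238))
w1 (array([ 0.4980218 ,  0.24664677, 90.71898638]), np.float64(156.39215686274508), np.uint64(2238))
w1 (array([ 0.49799333,  0.24620916, 90.16228338]), np.float64(157.27058823529413), np.uint64(2238))
w1 (array([ 0.4983115 ,  0.24650043, 90.45064983]), np.float64(158.45098039215685), np.uint64(2238))
w1 red ((497.12969970703125, 194.07608032226562), (46.45976638793945, 11.133700370788574), 0.07382522523403168)
w2 (array([ 0.49841658,  0.24622932, 89.92654207]), np.float64(147.9137254901961), np.uint64(3149))
w2 (array([ 0.49836073,  0.2463477 , 89.890456  ]), np.float64(145.10196078431375), np.uint64(3149))
w2 (array([ 0.49814184,  0.24609549, 90.05822242]), np.float64(148.7450980392157), np.uint64(3149))
w2 (array([ 0.4984501 ,  0.24625862, 90.17571931]), np.float64(146.9058823529412), np.uint64(3149))
w2 red ((497.5103759765625, 194.1442108154297), (47.986656188964844, 12.131828308105469), 2.501703977584839)
```

View pics/ov.png

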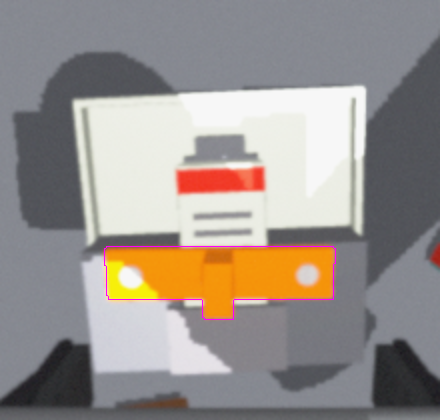

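The overlay matches the bar at (0.498, 0.246), yaw about 90°. Now I move it to the bench.

```bash
python3 - <<'E'
from h import *
R=tool(0,-1);r=rpy(R)
bx,by=.498,.2463
env.gripper_to(.5)
env.goto(tcp((bx,by,.14),R),r)
env.move_straight(tcp((bx,by,.090),R))
print("pre",np.round(env.read_state()["force"],1))
env.gripper_to(0,25); s=env.read_state();print(s["opening"],s["finger_force"],s["position"])
env.move_straight(tcp((bx,by,.14),R),rate=.12)
env.goto(tcp((.60,.07,.07),R),r)
print(env.move_straight(tcp((.60,.07,.029),R),rate=.04,force_limit=3),env.read_state()["position"])
env.gripper_to(.5)
env.move_straight(tcp((.60,.07,.10),R),rate=.2)
env.goto([.497,.215,.17],r)
p=env.grab_frame("wrist");np.save("w3.npy",p,allow_pickle=True)
print(env.read_state()["clock"])
cv2.imwrite("pics/w3.png",cv2.resize(p["image"][30:330,140:500],None,fx=2,fy=2,interpolation=cv2.INTER_CUBIC))
E
```

```text
pre [0.9 1.1 1.1]
0.18712247971349533 24.978879606351256 [0.49809363 0.24639602 0.07136537]
True [0.59952741 0.06975025 0.01326842]
13.925
```

View pics/w3.png

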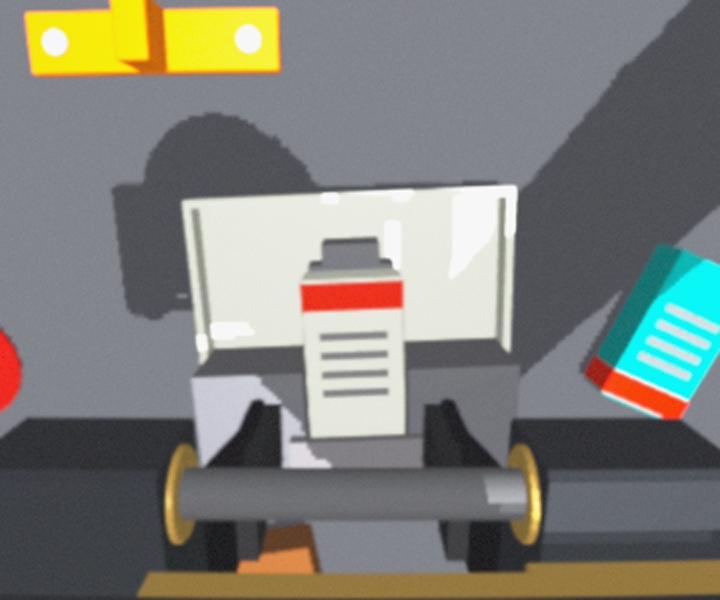

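Crop: module top red corners are at about (302,284) and (403,280). The lip edge meets the module at (310,438) and (406,436), and the foam block front corners are at (193,378) and (518,366). I solve the case pose from these, then view the stand.

```bash
python3 - <<'E'
from h import *
from scipy.optimize import least_squares
p=np.load("w3.npy",allow_pickle=True).item()
obs=[((302,284),(-45,25,56)),((403,280),(-45,-25,56)),((310,438),(37,25,58)),((406,436),(37,-25,58)),((193,378),(2,83,58)),((518,366),(2,-83,58))]
px=np.array([[140+(a[0])/2,30+a[1]/2] for a,_ in obs]);
P=np.array([b for _,b in obs])/1e3
# y sign: case y = z cross x ; x=+Y world -> y=-X world ; image left is +X => case -y
P[:,1]*=-1
for sel in([0,1,2,3,4,5],[0,1,2,3],[4,5]):
    f=lambda v:(proj(p,Ro.from_euler('z',v[2],degrees=True).apply(P[sel])+[v[0],v[1],0])-px[sel]).ravel()
    r=least_squares(f,[.497,.228,90.],x_scale=[.01,.01,1]);print(sel,r.x,np.round(r.fun,1))
R=tool(0,-1)
env.goto([.49,-.20,.17],rpy(R))
p=env.grab_frame("wrist");np.save("w4.npy",p,allow_pickle=True)
for m in hsv(p,(95,140,60),(125,255,255),400):
    ys,xs=np.nonzero(m);c=unproj(p,[[xs.mean(),ys.mean()]],.04)[0];print(m.sum(),c)
    if np.hypot(c[0]-.49,c[1]+.22)<.04:
        for y0 in(80,88,94): print(fit(p,m,[box(-35,35,-19,19,37,40)],0,(c[0],c[1],y0)))
        cs,_=cv2.findContours(m.astype(np.uint8),0,1)
        print(cv2.minAreaRect((unproj(p,np.vstack(cs).reshape(-1,2),.04)[:,:2]*1e3).astype(np.float32)))
print(env.read_state()["clock"])
cv2.imwrite("pics/w4.png",cv2.resize(p["image"][30:330,140:500],None,fx=2,fy=2,interpolation=cv2.INTER_CUBIC))
E
```

```text
[0, 1, 2, 3, 4, 5] [ 0.49533222  0.23177375 92.12811907] [-0.6 -0.7  0.3 -0.5  0.   0.3 -0.1 -0.4 -0.5  0.6  0.9  0.9]
[0, 1, 2, 3] [ 0.49524119  0.232135   92.01998156] [-0.4 -0.3  0.5 -0.1  0.   0.6 -0.1  0. ]
[4, 5] [ 0.49555943  0.23103481 92.23162013] [-0.7  0.1  0.7  0. ]
2400 [ 0.49423869 -0.23045485  0.04      ]
(array([ 0.49432483, -0.22812623, 95.24890648]), np.float64(173.0627450980392), np.int64(2400))
(array([ 0.49439393, -0.22828016, 95.25079323]), np.float64(175.67058823529413), np.int64(2400))
(array([ 0.49419602, -0.22795338, 95.75014673]), np.float64(175.3686274509804), np.int64(2400))
((494.1985168457031, -228.91937255859375), (38.506187438964844, 67.95111846923828), 5.414613723754883)
15.5083
```

View pics/w4.png

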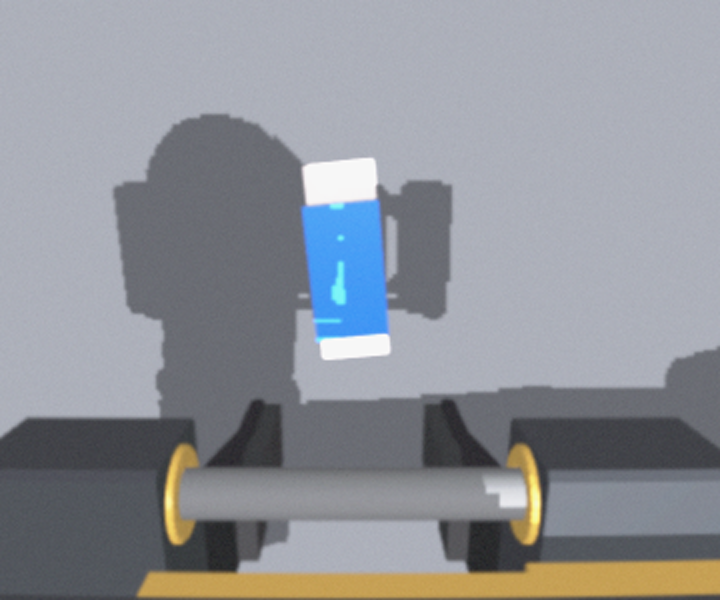

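```bash
cat >> h.py <<'E'
C=np.array([.4953,.2319,0]);CY=92.1;A0=25;GX=-22
def mod_tool(p,z,th):
    """TCP pose for plain window edge at case (p,z) mm, red end raised th deg"""
    t=np.radians(th);L=GX-45
    g=np.array([p+L*np.cos(t)+14*np.sin(t),0,z-L*np.sin(t)+14*np.cos(t)])/1e3
    G=C+Ro.from_euler('z',CY,degrees=True).apply(g); R=tool(A0-th,-1,CY-90)
    return tcp(G,R),rpy(R)
WP=[(43.5,28.7,5),(41,28.8,10),(38,28.8,15),(33,29,18),(22,31,20),(2,60,32),(-20,100,60)]
SX,SY=.42,-.05
E
cat > go1.py <<'E'
from h import *
import sys
P0,r0=mod_tool(45,28,0);d=Ro.from_euler('xyz',r0,degrees=True).apply([0,0,1])
Rs=tool(A0-90,-1);rs=rpy(Rs);H=.045-GX/1e3
ik=[env.inverse_kinematics(P0-.09*d,r0),env.inverse_kinematics(P0,r0)]+[env.inverse_kinematics(*mod_tool(*w)) for w in WP]+[env.inverse_kinematics(tcp((SX,SY,H+z),Rs),rs) for z in(.05,0)]
print(*[None if q is None else np.round(q) for q in ik],sep="\n")
if any(q is None for q in ik) : sys.exit()
env.gripper_to(.8)
env.goto(P0-.09*d,r0); env.move_straight(P0-.04*d,rate=.2); print("hit",env.move_straight(P0,rate=.12,force_limit=8))
env.gripper_to(0,35);s=env.read_state();print(s["opening"],s["finger_force"],s["force"],s["position"]-P0)
for w in WP:
    q,r=mod_tool(*w)
    env.move_straight(q,r,rate=.05 if w[1]<40 else .12); s=env.read_state();print(w,np.round(s["force"],1),round(s["opening"],3),round(s["clock"],2))
p=env.grab_frame("scene");cv2.imwrite("pics/s2.png",p["image"][100:320,280:560])
E
python3 go1.py
```

```text
[ 21.  19. -16. -31. -51.  -0.]
[ 25.  27. -17. -36. -41.   4.]
[ 28.  26. -19. -29. -40.  -5.]
[ 32.  25. -20. -21. -39. -14.]
[ 35.  25. -22. -13. -39. -23.]
[ 36.  24. -23.  -9. -39. -27.]
[ 37.  24. -24.  -6. -40. -30.]
[ 41.  22. -24.   7. -48. -44.]
[ 50.  27. -20.  24. -72. -61.]
[ 40.  31. -52.  48. -69. -85.]
[ 39.  37. -54.  51. -65. -91.]
hit False
0.5737819122693311 34.99158040198381 [-0.38231818 -1.47153954  4.45444603] [ 2.02209959e-04 -5.29878766e-05  5.47830679e-04]
(43.5, 28.7, 5) [-0.6 -0.2 -3.7] 0.572 19.33
(41, 28.8, 10) [-0.5 -0.1 -3.9] 0.57 19.61
(38, 28.8, 15) [-0.9 -0.3 -3.6] 0.574 19.88
(33, 29, 18) [ 0.3  0.7 -2.3] 0.567 20.14
(22, 31, 20) [ 0.2  0.  -2.9] 0.574 20.52
(2, 60, 32) [ 0.4 -0.5 -2.7] 0.573 21.02
(-20, 100, 60) [-0.1  0.2 -2.8] 0.571 21.68
```

```bash
python3 - <<'E'
from h import *
Rs=tool(A0-90,-1);rs=rpy(Rs);H=.045-GX/1e3
env.goto(tcp((SX,SY,H+.05),Rs),rs)
print(env.move_straight(tcp((SX,SY,H+.006),Rs),rate=.12,force_limit=8))
print(env.move_straight(tcp((SX,SY,H-.003),Rs),rate=.02,force_limit=4))
s=env.read_state();print(s["position"]-tcp((SX,SY,H),Rs),s["force"],s["clock"])
p=env.grab_frame("scene");cv2.imwrite("pics/s2.png",cv2.resize(p["image"][60:260,150:450],None,fx=2.5,fy=2.5))
E
```

```text
False
True
[ 3.09667093e-04  1.41472894e-05 -7.25428950e-04] [0.50248907 0.58968079 2.94812005] 23.6667
```

View pics/s2.png

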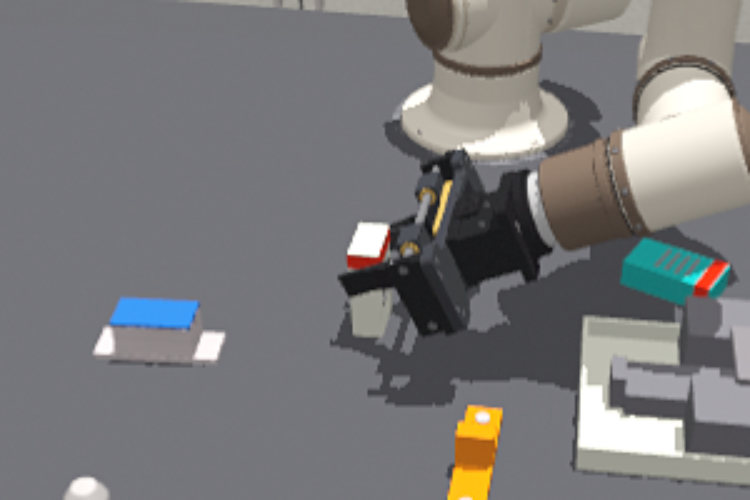

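The module stands upright in the gripper, red end up, at crop (365,280). I release it, check that it stays up, and regrasp from the window side.

```bash
cat > go2.py <<'E'
from h import *
Rs=tool(A0-90,-1);rs=rpy(Rs);H=.045-GX/1e3
R2=tool(60,-1);r2=rpy(R2);G=np.array([SX,SY,.055])
d1=Rs.apply([0,0,1]);d2=R2.apply([0,0,1])
env.gripper_to(.85)
P=env.read_state()["position"]
env.move_straight(P-.1*d1,rate=.2)
env.move_straight(P-.1*d1+[0,0,.09],rate=.3)
Rm=tool(0,-1)
env.goto([SX,SY,.23],rpy(Rm))
env.goto(tcp(G,R2)-.1*d2,r2)
p=env.grab_frame("scene");cv2.imwrite("pics/s3.png",cv2.resize(p["image"][60:260,150:450],None,fx=2.5,fy=2.5))
print([(np.round(o["xyz"],3),round(o["score"],2)) for o in env.search_frame(p,"module")])
print(env.read_state()["clock"])
E
python3 go2.py
```

```text
[(array([0.552, 0.4  , 0.028]), 0.92), (array([0.328, 0.223, 0.026]), 0.88), (array([ 0.447, -0.045,  0.059]), 0.79)]
27.7083
```

View pics/s3.png

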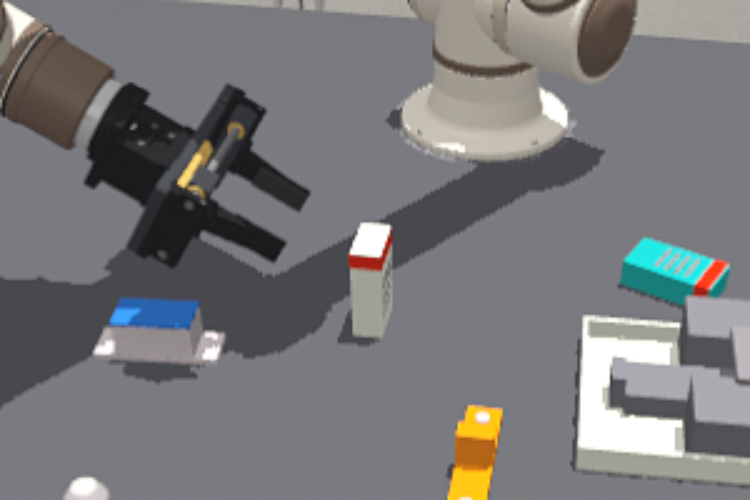

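The module stands alone at (370,280). Now I regrasp, turn it over and place it.

```bash
python3 - <<'E'
from h import *
R2=tool(60,-1);r2=rpy(R2);G=np.array([SX,SY,.055]);d2=R2.apply([0,0,1])
S=np.array([.4942,-.2285]);yw=95.3
u=np.array([np.cos(np.radians(yw)),np.sin(np.radians(yw))]);g=np.r_[S+.010*u,.054]
R3=tool(-30,-1,yw-90);r3=rpy(R3)
print([env.inverse_kinematics(tcp(g+[0,0,z],R3),r3) is not None for z in(0,.06)])
env.move_straight(tcp(G,R2)-.05*d2,rate=.2)
print("hit",env.move_straight(tcp(G,R2),rate=.12,force_limit=6))
env.gripper_to(0,35);s=env.read_state();print(s["opening"],s["finger_force"])
env.move_straight(tcp(G+[0,0,.06],R2),rate=.15)
R=tool(15,-1,2);env.move_straight(tcp(G+[.03,-.07,.08],R),rpy(R),rate=.12)
env.goto(tcp(g+[0,0,.05],R3),r3)
env.move_straight(tcp(g+[0,0,.006],R3),rate=.12)
print("touch",env.move_straight(tcp(g-[0,0,.004],R3),rate=.02,force_limit=4))
s=env.read_state();print((s["position"]-tcp(g,R3))*1e3,s["force"],s["clock"])
p=env.grab_frame("scene");cv2.imwrite("pics/s4.png",cv2.resize(p["image"][110:260,120:320],None,fx=3.5,fy=3.5))
E
```

```text
[True, True]
hit False
0.5718514057780395 34.99885262455791
touch True
[0.96708118 0.28475747 1.31810837] [-0.73092162  1.77491223  3.53601907] 32.8333
```

View pics/s4.png

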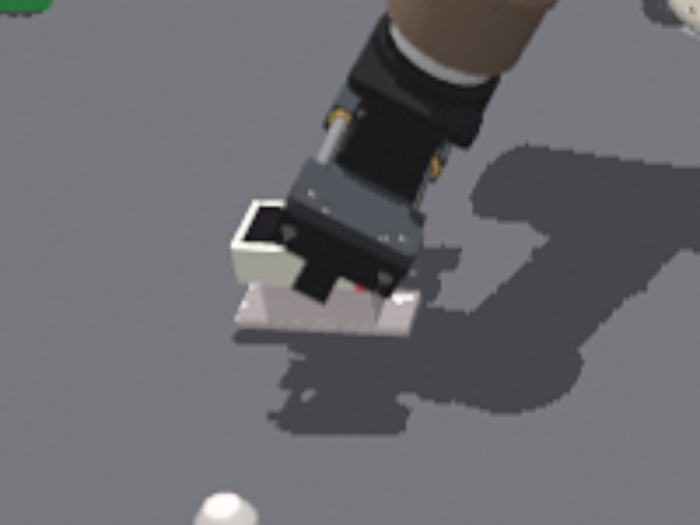

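The module rests window up on the stand, with the dark window at (265,222). I press lightly, release, back off and check the centring.

```bash
python3 - <<'E'
from h import *
s=env.read_state();P=s["position"]
env.move_straight(P-[0,0,.002],rate=.02,force_limit=6)
env.gripper_to(.8)
P=env.read_state()["position"];R3=tool(-30,-1,5.3);d=R3.apply([0,0,1])
env.move_straight(P-.09*d,rate=.2)
env.goto([.49,-.20,.20],rpy(tool(0,-1)))
p=env.grab_frame("wrist");np.save("w5.npy",p,allow_pickle=True)
m=cv2.inRange(cv2.cvtColor(p["image"],cv2.COLOR_BGR2HSV),(0,0,0),(180,255,255))
cv2.imwrite("pics/w5.png",cv2.resize(p["image"][30:330,140:500],None,fx=2,fy=2,interpolation=cv2.INTER_CUBIC))
print(env.read_state()["clock"])
E
```

```text
35.3083
```

View pics/w5.png

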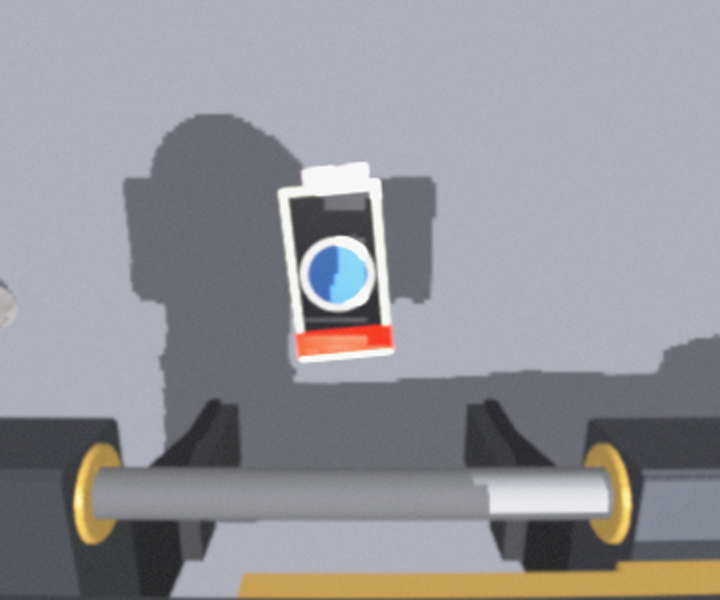

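Top-face corners are at (279,190), (380,181), (394,352) and (299,361). I compare them with the stand's blue corners in w4, then fit the bar on the bench and plan its return.

```bash
python3 - <<'E'
from h import *
for n,z,c in(("w5",.068,[(279,190),(380,181),(394,352),(299,361)]),("w4",.04,[(302,207),(378,200),(388,334),(316,342)])):
    p=np.load(n+".npy",allow_pickle=True).item()
    w=unproj(p,np.array(c)/2+[140,30],z)[:,:2]
    e=(w[2]+w[3]-w[0]-w[1])/2
    print(n,w.mean(0),np.degrees(np.arctan2(e[1],e[0])),np.hypot(*e))
R=tool(0,-1)
env.goto([.60,.065,.2],rpy(R))
p=env.grab_frame("wrist")
for m in hsv(p,(9,120,60),(32,255,255),800):
    ys,xs=np.nonzero(m);c=unproj(p,[[xs.mean(),ys.mean()]],.01)[0]
    if np.hypot(*(c[:2]-[.6,.07]))<.03:
        cs,_=cv2.findContours(m.astype(np.uint8),0,1);mm=cv2.drawContours(np.zeros((400,640),np.uint8),cs,-1,1,-1)
        print(fit(p,mm,BAR,0,(c[0],c[1],88)),fit(p,mm,BAR,0,(c[0],c[1],92)))
print(env.read_state()["clock"])
E
```

```text
w5 [ 0.49536441 -0.22865542] 95.20180932293158 0.08901213558860752
w4 [ 0.49396765 -0.22796945] 94.99939912527918 0.06983788124200946
(array([6.00414434e-01, 6.98815296e-02, 8.99748380e+01]), np.float64(33.07450980392157), np.uint64(2695)) (array([6.00425546e-01, 6.98778355e-02, 9.00042685e+01]), np.float64(33.07450980392157), np.uint64(2695))
36.4667
```

The module is centred within about 1.5 mm. Now the bar goes back to its seat.

```bash
python3 - <<'E'
from h import *
R=tool(0,-1);r=rpy(R);Rb=tool(0,-1,2.0);rb=rpy(Rb)
env.gripper_to(.5)
b=np.array([.6,.0699,.032])
env.move_straight(tcp(b+[0,0,.03],R),rate=.25); env.move_straight(tcp(b,R),rate=.1)
env.gripper_to(0,25);s=env.read_state();print(s["opening"])
env.move_straight(tcp(b+[0,0,.11],R),rate=.2)
t=np.array([.4947,.2491,.090])
env.goto(tcp(t+[0,0,.04],Rb),rb)
env.move_straight(tcp(t+[0,0,.006],Rb),rate=.1)
print(env.move_straight(tcp(t-[0,0,.004],Rb),rate=.02,force_limit=3))
s=env.read_state();print((s["position"]-tcp(t,Rb))*1e3,s["force"])
env.gripper_to(.5)
env.move_straight(tcp(t+[0,0,.07],Rb),rate=.15)
env.goto([.49,.236,.22],r)
p=env.grab_frame("wrist");np.save("w6.npy",p,allow_pickle=True)
for m in hsv(p,(9,120,60),(32,255,255),800):
    ys,xs=np.nonzero(m);c=unproj(p,[[xs.mean(),ys.mean()]],.07)[0]
    if np.hypot(*(c[:2]-[.49,.247]))<.03:
        cs,_=cv2.findContours(m.astype(np.uint8),0,1);mm=cv2.drawContours(np.zeros((400,640),np.uint8),cs,-1,1,-1)
        print(fit(p,mm,BAR,.058,(c[0],c[1],89)),fit(p,mm,BAR,.058,(c[0],c[1],93)))
print(env.read_state()["clock"])
q=env.grab_frame("scene")
cv2.imwrite("pics/f.png",np.vstack([cv2.resize(p["image"][60:270,160:440],(640,300)),cv2.resize(q["image"][100:300,150:500],(640,300))]))
E
```

```text
0.18375795353942317
True
[0.43410122 0.28999074 0.12948982] [-0.17159418  0.26084273  4.58710599]
(array([ 0.49556046,  0.24899167, 91.8981507 ]), np.float64(109.71764705882353), np.uint64(3182)) (array([ 0.49527916,  0.24894577, 91.96240257]), np.float64(108.4470588235294), np.uint64(3182))
43.35
```

View pics/f.png

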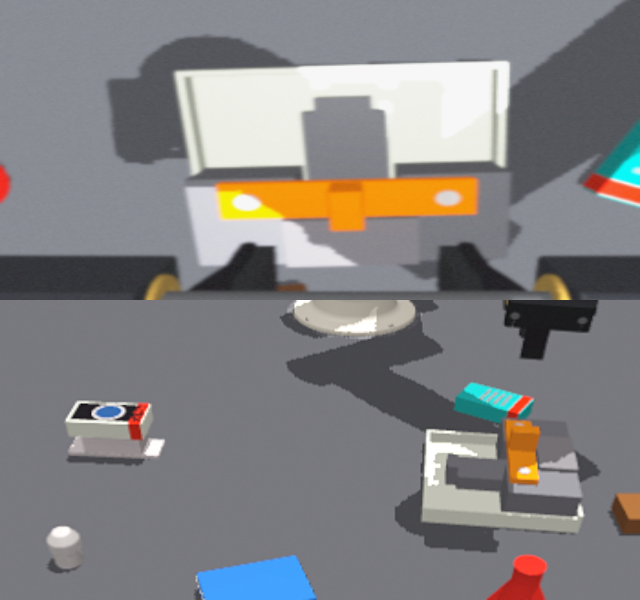

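The bar lies across the empty pocket, square with the case (wrist view, centre about (347,200)). The module sits window up on the stand (110,415), and the bystanders are where they were.

```bash
python3 -c "
from workcell import env
env.dwell(.3);print(env.close_job())"
```

```text
the job is handed in; nothing more can be done
None
```

The job is done and handed in at about 44 s: the module rests window up and lengthwise on the stand, within about 1.5 mm of centre, and the bar is back upright on its seat across the empty pocket, about 1 mm off by the last wrist view.

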